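# Ease the wedge out and lower the decanting plate

## Task

The heavy hinged plate of the decanting stand is held level by a wooden wedge, with a jar and a bottle standing on it. Without lifting the plate, work the wedge straight back out from under it in small slow tugs of about 2 cm, stopping for about half a second after each, until the plate rests on its rubber feet and the wedge is clear; the jar and bottle must stay standing where they are. Then set the wedge down, not dropped, lying on its flat base inside the empty steel tray, and leave the other things on the table where they are.

Things in the scene. Friction and masses are not known exactly. Their poses are not given: they have to be found in the camera images.
- wedge_center (a point): Plain light wooden wedge, loose, 190 mm long, 45 mm wide, 150 g. This point is midway along and across it, 20 mm above its flat base. x points from the thick butt (48 mm high, at x = -95 mm, nearest the tray; grip it here, across the width) to the thin tip (4 mm high, at x = +95 mm), y across, z up; the top slopes evenly.
- wedge: The same wedge: origin on its flat base, 20 mm below wedge_center, same axes. It starts flat on the table, parallel to the stand's x, up to 30 mm off the stand's middle line, with its tip 105 mm under the plate and its butt end 85 mm out in front of the plate's front edge.
- stand: Fixed decanting stand. Origin on the table under the middle of the plate's front edge; x points into the stand, to the robot's right (-y of the robot, within 0.25 rad), z up; its front faces the tray. The plate covers x 0 to 200, y -130 to 130 mm. Blue side rails 26 mm high, 20 mm wide, at y = +-145 mm, from x = -60 to 240 mm.
- pipe_mid (a point): Middle of the axis of the stand's fixed steel wash pipe, 28 mm thick, 125 mm above the table, along the stand's y above the wedge's butt (38 mm in from the butt end at the start), on posts 145 mm either side. It blocks an upright gripper: lean back about 35 degrees, fingers pointing down and into the stand.
- plate (a joint): Hinge angle of the aluminium plate (200 x 260 x 14 mm, about 2 kg, hinge at its far edge). 0 = level on the wedge, underside 28 mm up; 0.1 = front edge down on its rubber feet, 8 mm up; negative = lifted. It sinks by its weight, 0.0116 rad per 10 mm of wedge drawn out; down after about 86 mm, wedge clear after 105 mm.
- tray: Fixed empty steel tray, open on top, 210 mm (x) by 310 mm (y) outside, walls 4 mm thick and 35 mm high, floor 4 mm thick, on the robot's left; its y lies within 0.3 rad of the robot's y. Origin at the centre of its underside on the table.
- jar: White jar with a black lid standing on the plate, 72 mm wide, 90 mm high, 0.4 kg. Origin at the centre of its underside.
- flask: Amber bottle with a blue cap standing on the plate, 54 mm wide, 110 mm high. Origin at the centre of its underside.
- reagent: White bottle with a paper label and a black cap, 52 mm wide, 120 mm high, standing on the table beyond the gap between stand and tray. Origin at the centre of its underside.
- beaker: Clear open beaker on the table, 72 mm wide, 95 mm high. Origin under its centre.
- weight: Brass weight with a knob on the table, 60 mm wide, 65 mm high. Origin under its centre.
- spatula: Spatula with a wooden handle lying on the table near the robot, about 0.2 m long. Origin under its middle.
- brush: Flat brush with a wooden handle lying on the table to the left of the tray, about 0.2 m long. Origin under its middle.

How it is judged:
By the outcome, as a careful person would: the job done as asked, in the order asked, and still so for the second after the job is handed in, with the robot touching nothing.
It also fails if it takes over 53 s, if anything falls off the work surface, if the arm or the gripper's body presses on something with over 40 N, if the wrist force passes 120 N, or if a joint passes its speed limit or range.

## Robot

A 7-joint arm with a two-finger parallel gripper is mounted at the origin on the work surface. World frame = base frame: x ahead of the robot, y to its left, z up, the work surface at z = 0. Lengths are in m, angles in rad, forces in N, time in s.
With the tool pointing down it reaches from about 0.425 to 0.925 m from the base axis. Payload 6.8 kg.
Tool frame: the origin (TCP) lies on the centre line of the jaws, within the pads' length; the fingertips stand bot.tip_reach ahead of it and the grasp point (between the pads) lies 3 mm ahead of it (bot.tip_reach is the distance from the TCP to the fingertips, in m); z points along the fingers, y is the line along which they close (so a half turn about z gives the same grasp; the last joint's range is limited). The gripper opens to 85 mm and grips with 20 to 120 N. Pads are 22 mm wide; open, the fingers measure 114 mm over their backs; the gripper's body (76 mm by 85 mm) begins 54 mm behind the grasp point. The pads swing forward as they close: fully open they stand 13 mm farther back than shut.
Start: joints at [1.219, 0.477, 0.022, 1.555, -0.011, 1.109, -0.083], TCP at [0.163, -0.655, 0.253] pointing down, gripper open.
Joint ranges: [-2.96, 2.96], [-0.34, 2.1], [-1.41, 1.46], [0.24, 2.44], [-1.37, 4.51], [0.17, 1.92], [-2.96, 2.96]. Speed limits (rad/s): [2.39, 2.39, 3.14, 3.14, 3.14, 3.14, 3.14].

## Interface

Orientations are given as a unit quaternion [w, x, y, z].
In Python, from station import bot gives the robot as it stands.
- The arm moves only by the tool jog_arm, never from a script. Its argument "deltas" is a list of rows, each a list of 7 numbers: the shift along the world's x, y, z in m, then the turn, a rotation vector about the world's x, y, z in rad, then the opening, from 0 (shut) to 1 (fully open). In form: [[x, y, z, rx, ry, rz, grip], ...]. A call has 1 to 10 rows; each row shifts and turns the commanded pose from where the row before left it; what a row does not reach is not made up. A row lasts 1/10 s, in which the tool goes at most 50 mm and 8.59 degrees, less where a joint would pass 70% of its speed; a pose out of reach is approached as far as the arm can. A call with a gripper value outside its range is refused whole. The fingers move at their own pace and stop on an object; "newtons" is the grip in N (left out, the last holds). Time passes only in rows, so rows that do not move let the fingers close. It gives the time, the measured TCP pose, the force, the opening and the grip force at its end, in the units of the state.
- bot.get_obs(): the state, without advancing time (a new reading comes with each control period).
- bot.read_camera(name): name is "scene" or "top" or "wrist"; returns a dict with "img" (480x640x3 uint8, red, green, blue), "K" (3x3 intrinsics, pixels), "dist_coeffs" ([k1, k2, p1, p2, k3] as OpenCV has them; the pictures are not rectified), "eye" and "attitude" of the camera in the world. Camera axes: x right, y down, z forward; pixel columns grow to the right and rows downward; lengths in m; the calibration is good to about 2 mm. A picture is of the moment at which its call begins. There is no depth.
- bot.hand_in(): hands the job in; it is judged then, once.
The state is a dict: "t": time; "q": joint angles; "joint_vel": joint speeds; "joint_torque": joint torques, N m; "eef_pos": TCP position; "tool_rot": TCP orientation; "contact_force": force on the tool from outside, world axes, zero at the start; "torque": the same for the moment, N m; "gripper_width": opening from 0.0 (shut) to 1.0 (fully open); "grasp_force": force on a finger pad.
Only numpy, scipy, OpenCV 4.12 (cv2) and the standard library are available. Lean on these libraries where they do the work, as an engineer would, in place of code of your own. Each camera call takes 0.05 s, during which the arm holds its last target. There are 200 camera calls.

## Working session

There is one attempt and no reset: what is moved stays moved. The work goes in short steps, Python scripts to look and compute and a tool call to move; the robot and the scene stay as the last step left them, time stands still between calls to the robot, and variables do not carry over. Pictures are saved under pics/ and viewed, at most 10 in all, crops included, and the job is handed in when it is done.

Besides the shell and the picture viewer there is one more tool, called after "Request:" in YAML: its name, and indented under it one key for each argument. jog_arm: Moves the arm, as the interface text tells. Its arguments: {"type":"object","properties":{"deltas":{"type":"array"},"newtons":{"type":"number"}},"required":["deltas"]}

```bash
mkdir -p pics; cat > h.py <<'E'
import numpy as np, cv2
from scipy.spatial.transform import Rotation as R
from station import bot
def cam(n):
    c=bot.read_camera(n); return c
def Rm(c):
    a=np.array(c["attitude"],float)
    return a if a.shape==(3,3) else R.from_quat(a,scalar_first=True).as_matrix()
def ray(c,uv):
    p=cv2.undistortPoints(np.array(uv,float).reshape(-1,1,2),np.array(c["K"]),np.array(c["dist_coeffs"])).reshape(-1,2)
    return np.c_[p,np.ones(len(p))]@Rm(c).T
def onplane(c,uv,z):
    d=ray(c,uv); e=np.array(c["eye"]); return e+d*((z-e[2])/d[:,2])[:,None]
def proj(c,P):
    r=Rm(c).T; t=-r@np.array(c["eye"])
    return cv2.projectPoints(np.array(P,float).reshape(-1,1,3),cv2.Rodrigues(r)[0],t,np.array(c["K"]),np.array(c["dist_coeffs"]))[0].reshape(-1,2)
E
python3 - <<'E'
from h import *
o=bot.get_obs(); print(o, bot.tip_reach)
for n in("scene","top"):
    c=cam(n); cv2.imwrite(f"pics/{n}0.png",c["img"][...,::-1]); print(n,c["eye"],c["attitude"],c["K"])
    np.save(f"{n}0.npy",c,allow_pickle=True)
E
```

```text
{'t': 0.0, 'q': array([ 1.21889771,  0.47779067,  0.02231564,  1.55643518, -0.01151234,
        1.10931694, -0.08306685]), 'joint_vel': array([ 9.20255437e-06, -1.00480210e-03, -1.78676340e-03, -3.65831118e-04,
       -6.18859115e-04,  2.21470769e-03,  2.47920564e-03]), 'joint_torque': array([ 2.18251921e-05, -5.96464741e+01,  1.60782550e+00, -2.81199610e+01,
        1.23818233e-02,  9.36430326e-03, -1.97841683e-05]), 'eef_pos': array([ 0.16281218, -0.6545034 ,  0.25233841]), 'tool_rot': array([-8.95896876e-04,  9.92574756e-01,  1.21632739e-01, -1.66760186e-04]), 'contact_force': array([ 0.03073589, -1.54994355, -0.97327739]), 'torque': array([ 0.02332545,  0.02313656, -0.00476446]), 'grasp_force': 0.0, 'gripper_width': 0.9990250150628232} 0.022
scene [ 1.42952159 -0.16625179  1.35027835] [-0.24255611  0.75477788  0.57972563 -0.18813578] [[584.72882977   0.         322.11646688]
 [  0.         584.72882977 237.96211779]
 [  0.           0.           1.        ]]
top [0.44972467 0.04939498 1.21955944] [-0.03607127  0.70798684 -0.70455723  0.0324438 ] [[489.05961303   0.         318.4681126 ]
 [  0.         489.05961303 243.68150584]
 [  0.           0.           1.        ]]
```

View pics/top0.png

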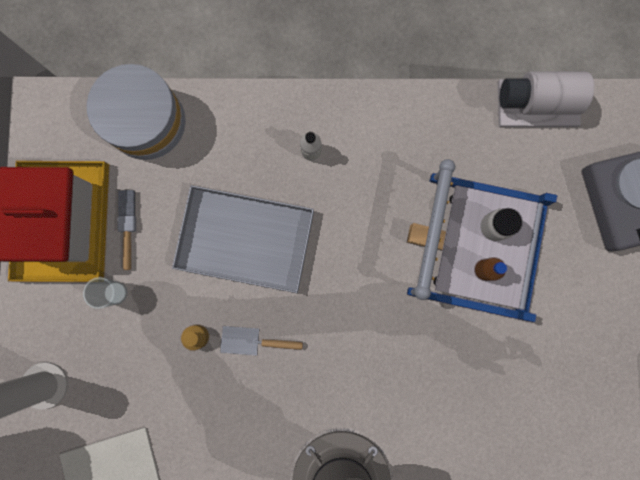

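View pics/scene0.png

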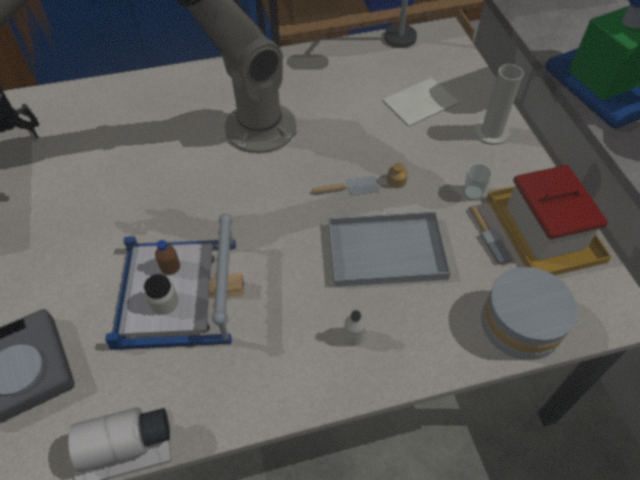

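The top view has the wedge butt at about (425,236), with its left end near x=409. The pipe runs (447,167)–(422,293), and the rails' corners are at (435,178), (550,198), (412,292) and (532,317). The tray's corners are (193,187), (313,210), (298,292) and (176,267). The scene view has the butt at about (228,285).

```bash
python3 - <<'E'
from h import *
t=np.load("top0.npy",allow_pickle=True).item(); s=np.load("scene0.npy",allow_pickle=True).item()
def mask(c,lo,hi,box):
    h=cv2.cvtColor(c["img"],cv2.COLOR_RGB2HSV); m=cv2.inRange(h,lo,hi); z=np.zeros_like(m); x0,y0,x1,y1=box; z[y0:y1,x0:x1]=m[y0:y1,x0:x1]; return z
# rails top view
m=mask(t,(100,120,40),(125,255,255),(400,160,570,330))
n,l,st,ce=cv2.connectedComponentsWithStats(m)
for i in range(1,n):
    if st[i,4]>20: print("blue",st[i],ce[i].round(1))
pts=np.argwhere(m)[:,::-1]
print("blue rect",cv2.boxPoints(cv2.minAreaRect(pts.astype(np.float32))).tolist(), onplane(t,cv2.boxPoints(cv2.minAreaRect(pts.astype(np.float32))),0.026).round(3).tolist())
for nm,c,box in(("top",t,(395,215,450,260)),("scene",s,(205,262,250,305))):
    m=mask(c,(8,70,90),(25,255,255),box); n,l,st,ce=cv2.connectedComponentsWithStats(m); i=1+st[1:,4].argmax()
    p=np.argwhere(l==i)[:,::-1].astype(np.float32); b=cv2.boxPoints(cv2.minAreaRect(p)); print(nm,st[i],b.round(1).tolist(),onplane(c,b,0.048).round(3).tolist())
# tray
print("tray rim",onplane(t,[(193,187),(313,210),(298,292),(176,267)],0.035).round(3).tolist())
# pipe ends two views
print("pipe mid top",onplane(t,[(446,171),(423,289)],0.125).round(3).tolist())
print("pipe scene",onplane(s,[(225,220),(221,322)],0.125).round(3).tolist())
a=cv2.resize(t["img"][160:325,395:560],None,fx=3.4,fy=3.4,interpolation=cv2.INTER_CUBIC)[:560,:]
b=cv2.resize(s["img"][235:335,195:260],None,fx=3.6,fy=5.6)
b=cv2.resize(s["img"][235:335,205:245],None,fx=5.6,fy=5.6,interpolation=cv2.INTER_CUBIC)
cv2.imwrite("pics/z.png",np.hstack([a,b])[...,::-1]); print(a.shape,b.shape)
E
```

```text
blue [431 174   6   9  28] [432.9 178.3]
blue [ 429  178  128  144 1828] [503.4 253.5]
blue [494 262  13  12 116] [500.  267.7]
blue [408 288   4   7  22] [409.4 290.9]
blue rect [[406.6153564453125, 295.923095703125], [431.76922607421875, 170.1538543701172], [559.2692260742188, 195.65383911132812], [534.1153564453125, 321.423095703125]] [[0.44, -0.158, 0.026], [0.75, -0.225, 0.026], [0.687, -0.536, 0.026], [0.381, -0.463, 0.026]]
top [407 223  22  23 362] [[406.5, 241.6999969482422], [410.3999938964844, 222.10000610351562], [428.5, 225.6999969482422], [424.5, 245.3000030517578]] [[0.569, -0.156, 0.048], [0.617, -0.166, 0.048], [0.608, -0.209, 0.048], [0.561, -0.199, 0.048]]
scene [228 274  15  23 315] [[228.0, 274.0], [242.0, 274.0], [242.0, 296.0], [228.0, 296.0]] [[0.571, -0.197, 0.048], [0.581, -0.162, 0.048], [0.646, -0.174, 0.048], [0.637, -0.208, 0.048]]
tray rim [[0.704, 0.365, 0.035], [0.648, 0.07, 0.035], [0.448, 0.105, 0.035], [0.507, 0.401, 0.035]]
pipe mid top [[0.724, -0.234, 0.125], [0.456, -0.178, 0.125]]
pipe scene [[0.453, -0.175, 0.125], [0.749, -0.233, 0.125]]
(560, 561, 3) (560, 224, 3)
```

View pics/z.png

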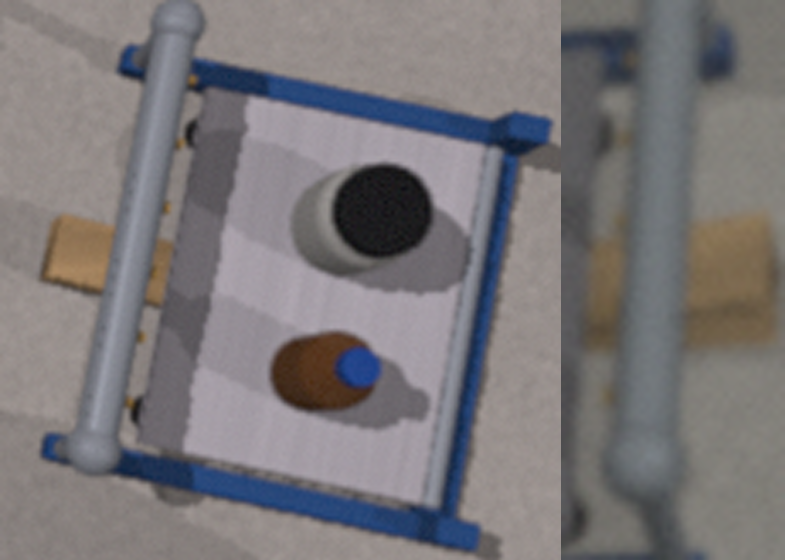

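Findings:
- **Stand:** yaw is about 0.197, the origin is at (0.583,-0.250), and the pipe checks against it to within 5 mm in both views.
- **Wedge:** the butt end is at about (0.597,-0.167), which puts it close to the stand's middle line.

I'm moving to a pre-grasp pose leaning 40°.

Request:
jog_arm:
  deltas:
    - [0.0226,0.0283,0.014,0,0,0.0565,1]
    - [0.0226,0.0283,0.014,0,0,0.0565,1]
    - [0.0226,0.0283,0.014,0,0,0.0565,1]
    - [0.0226,0.0283,0.014,0,0,0.0565,1]
    - [0.0226,0.0283,0.014,0,0,0.0565,1]
    - [0.0226,0.0283,0,0,0,0.0565,1]
    - [0.0226,0.0283,0,0,0,0.0565,1]
    - [0.0226,0.0283,0,0,0,0.0565,1]
    - [0.0226,0.0283,0,0,0,0.0565,1]
    - [0.0226,0.0283,0,0,0,0.0565,1]

```text
t: 1.1
eef_pos: [0.3894, -0.3706, 0.323]
tool_rot: [-0.0, 0.919, 0.394, -0.0]
contact_force: [-0.3, -0.1, 0.3]
gripper_width: 1.004
grasp_force: 0.0
```

Request:
jog_arm:
  deltas:
    - [0.0226,0.0283,0,0,0,0.0565,1]
    - [0.0226,0.0283,0,0,0,0.0565,1]
    - [0.0226,0.0283,0,0,0,0.0565,1]
    - [0.0226,0.0283,0,0,0,0.0565,1]
    - [0.0226,0.0283,0,0,0,0.0565,1]
    - [0.0226,0.0283,0,0,0,0.0565,1]
    - [0.0226,0.0283,0,0,0,0.0565,1]
    - [0.0226,0.0283,0,0,0,0.0565,1]
    - [0.0226,0.0283,0,0,0,0.0565,1]
    - [0.0226,0.0283,0,0,0,0.0565,1]

```text
t: 2.1
eef_pos: [0.6154, -0.088, 0.3228]
tool_rot: [-0.0, 0.773, 0.635, -0.0]
contact_force: [0.7, -0.3, 0.1]
gripper_width: 1.0
grasp_force: 0.0
```

Request:
jog_arm:
  deltas:
    - [0,0,-0.0175,-0.0685,0.0137,0,1]
    - [0,0,-0.0175,-0.0685,0.0137,0,1]
    - [0,0,-0.0175,-0.0685,0.0137,0,1]
    - [0,0,-0.0175,-0.0685,0.0137,0,1]
    - [0,0,-0.0175,-0.0685,0.0137,0,1]
    - [0,0,-0.0175,-0.0685,0.0137,0,1]
    - [0,0,-0.0175,-0.0685,0.0137,0,1]
    - [0,0,-0.0175,-0.0685,0.0137,0,1]
    - [0,0,-0.0175,-0.0685,0.0137,0,1]
    - [0,0,-0.0175,-0.0685,0.0137,0,1]

```text
t: 3.1
eef_pos: [0.6148, -0.089, 0.1474]
tool_rot: [0.218, 0.726, 0.596, -0.266]
contact_force: [-0.3, -0.3, -0.5]
gripper_width: 1.0
grasp_force: 0.0
```

```bash
python3 - <<'E'
from h import *
c=cam("wrist"); o=bot.get_obs(); print(o["t"],o["eef_pos"],R.from_quat(o["tool_rot"],scalar_first=True).as_matrix().round(3),o["q"].round(2),o["contact_force"])
cv2.imwrite("pics/w1.png",c["img"][...,::-1]); np.save("w1.npy",c,allow_pickle=True); print(c["eye"])
E
```

```text
3.15 [ 0.61306502 -0.08664285  0.14294041] [[ 0.142  0.981 -0.129]
 [ 0.749 -0.192 -0.634]
 [-0.647 -0.007 -0.762]] [-0.06  0.67 -0.28  1.7   0.8   1.32 -0.93] [-0.39446411  2.45934193 -3.21081909]
[0.64200708 0.04187369 0.19201426]
```

View pics/w1.png

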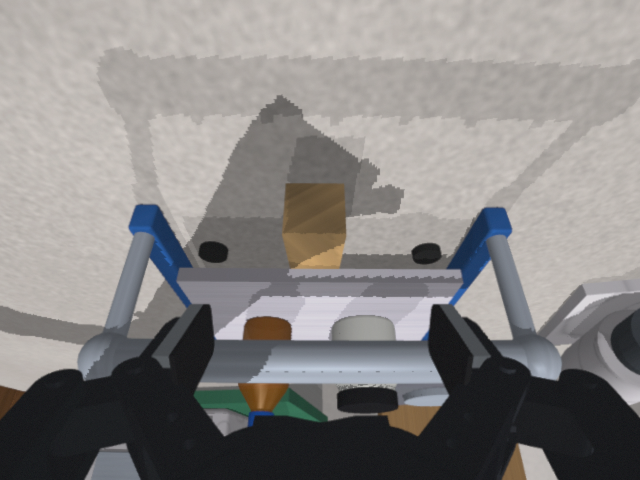

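The wrist view shows the butt face, with its base edge at (286,184)–(345,184) and its top edge at (284,233)–(346,233). The rail front ends are at about (147,207) and (497,209), and the pipe is clear of the fingers.

```bash
python3 - <<'E'
from h import *
c=np.load("w1.npy",allow_pickle=True).item()
b=onplane(c,[(286,184),(345,184)],0.0); t=onplane(c,[(284,233),(346.5,233)],0.048)
print(b.round(4).tolist(),np.linalg.norm(b[0]-b[1])); print(t.round(4).tolist(),np.linalg.norm(t[0]-t[1]))
r=onplane(c,[(147,207),(497,209)],0.026);print(r.round(4).tolist(),np.linalg.norm(r[0]-r[1]))
for e in(b,t):
    d=e[0]-e[1]; print("yaw",np.arctan2(-d[1],d[0]), np.arctan2(d[1],-d[0]),"mid",e.mean(0))
th=.197; x=np.array([-np.sin(th),-np.cos(th),0]); m=(b.mean(0)+t.mean(0))/2
G=m+.018*x; G[2]=.030; tz=.643*x+[0,0,-.766]; T=G-.003*tz
print("G",G,"TCP target",T,"delta from cmd",T-np.array([.6148,-.089,.1474]))
E
```

```text
[[0.5735, -0.1642, 0.0], [0.6182, -0.1731, -0.0]] 0.04555016197344498
[[0.5755, -0.1612, 0.048], [0.618, -0.1696, 0.048]] 0.04331265937018606
[[0.4765, -0.14, 0.026], [0.7274, -0.1923, 0.026]] 0.25625291289489616
yaw -2.9448949961262407 0.19669765746355272 mid [ 5.95884606e-01 -1.68617093e-01 -1.38777878e-17]
yaw -2.9452453177518754 0.19634733583791772 mid [ 0.59678802 -0.16537769  0.048     ]
G [ 0.5928132  -0.18464924  0.03      ] TCP target [ 0.59319076 -0.18275755  0.032298  ] delta from cmd [-0.02160924 -0.09375755 -0.115102  ]
```

Wedge width measures 45.5 and 43.3 mm, so the measurement holds. Yaw is 0.1965. Going in.

Request:
jog_arm:
  deltas:
    - [-0.0022,-0.0094,-0.0115,0,0,0,1]
    - [-0.0022,-0.0094,-0.0115,0,0,0,1]
    - [-0.0022,-0.0094,-0.0115,0,0,0,1]
    - [-0.0022,-0.0094,-0.0115,0,0,0,1]
    - [-0.0022,-0.0094,-0.0115,0,0,0,1]
    - [-0.0022,-0.0094,-0.0115,0,0,0,1]
    - [-0.0022,-0.0094,-0.0115,0,0,0,1]
    - [-0.0022,-0.0094,-0.0115,0,0,0,1]
    - [-0.0022,-0.0094,-0.0115,0,0,0,1]
    - [-0.0022,-0.0094,-0.0115,0,0,0,1]

```text
t: 4.15
eef_pos: [0.5928, -0.1837, 0.0323]
tool_rot: [0.217, 0.726, 0.596, -0.265]
contact_force: [-0.0, -0.5, -0.3]
gripper_width: 0.998
grasp_force: 0.0
```

Request:
jog_arm:
  deltas:
    - [0,0,0,0,0,0,1]
    - [0,0,0,0,0,0,0.6]
    - [0,0,0,0,0,0,0.5]
    - [0,0,0,0,0,0,0.45]
    - [0,0,0,0,0,0,0.4]
    - [0,0,0,0,0,0,0.3]
    - [0,0,0,0,0,0,0.3]
    - [0,0,0,0,0,0,0.3]
  newtons: 70

```text
t: 4.95
eef_pos: [0.5923, -0.1815, 0.034]
tool_rot: [0.216, 0.727, 0.596, -0.265]
contact_force: [-3.7, 4.2, 5.0]
gripper_width: 0.514
grasp_force: 72.9
```

```bash
python3 - <<'E'
from h import *
c=cam("wrist"); o=bot.get_obs(); print(o["t"],o["eef_pos"],o["contact_force"],o["gripper_width"],o["grasp_force"])
cv2.imwrite("pics/w2.png",c["img"][...,::-1])
E
```

```text
5.0 [ 0.59226303 -0.18148215  0.03399611] [-3.09397575  4.44875691  5.90122803] 0.5159476242021845 72.89127677679062
```

View pics/w2.png

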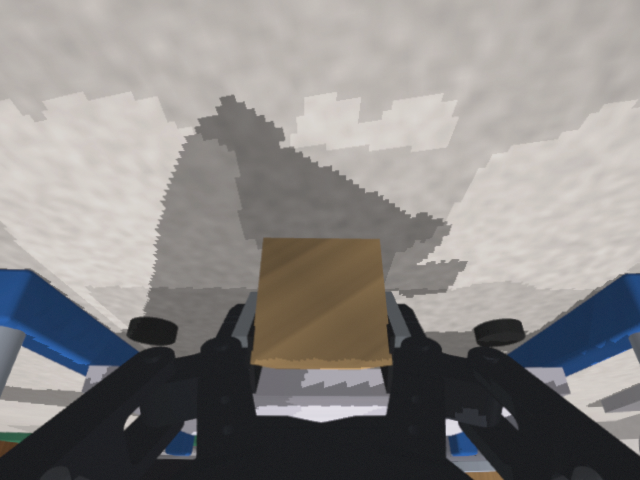

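The wedge is held across its width (opening 0.515, about 44 mm) and still lies square. Starting the tugs, first easing off a slight downward press.

Request:
jog_arm:
  deltas:
    - [0.0004,0.00196,0.001,0,0,0,0.3]
    - [0.0004,0.00196,0,0,0,0,0.3]
    - [0.0004,0.00196,0,0,0,0,0.3]
    - [0.0004,0.00196,0,0,0,0,0.3]
    - [0.0004,0.00196,0,0,0,0,0.3]
    - [0.0004,0.00196,0,0,0,0,0.3]
    - [0.0004,0.00196,0,0,0,0,0.3]
    - [0.0004,0.00196,0,0,0,0,0.3]
    - [0.0004,0.00196,0,0,0,0,0.3]
    - [0.0004,0.00196,0,0,0,0,0.3]

```text
t: 6.0
eef_pos: [0.5952, -0.1672, 0.034]
tool_rot: [0.217, 0.727, 0.594, -0.267]
contact_force: [-2.1, -10.5, -7.8]
gripper_width: 0.517
grasp_force: 72.7
```

Request:
jog_arm:
  deltas:
    - [0,0,0,0,0,0,0.3]
    - [0,0,0,0,0,0,0.3]
    - [0,0,0,0,0,0,0.3]
    - [0,0,0,0,0,0,0.3]
    - [0,0,0,0,0,0,0.3]
    - [0,0,0,0,0,0,0.3]

```text
t: 6.6
eef_pos: [0.5952, -0.1668, 0.034]
tool_rot: [0.217, 0.727, 0.594, -0.267]
contact_force: [-2.3, -8.8, -6.5]
gripper_width: 0.515
grasp_force: 72.9
```

```bash
python3 - <<'E'
from h import *
c=cam("top"); cv2.imwrite("pics/t2.png",cv2.resize(c["img"][140:340,280:580],None,fx=2,fy=2)[...,::-1])
o=bot.get_obs(); print(o["eef_pos"],o["contact_force"],R.from_quat(o["tool_rot"],scalar_first=True).as_matrix().round(3).tolist())
E
```

```text
[ 0.59524469 -0.16682301  0.03403256] [-2.29400965 -9.82525883 -6.56755601] [[0.151, 0.98, -0.13], [0.748, -0.199, -0.633], [-0.646, -0.002, -0.763]]
```

View pics/t2.png

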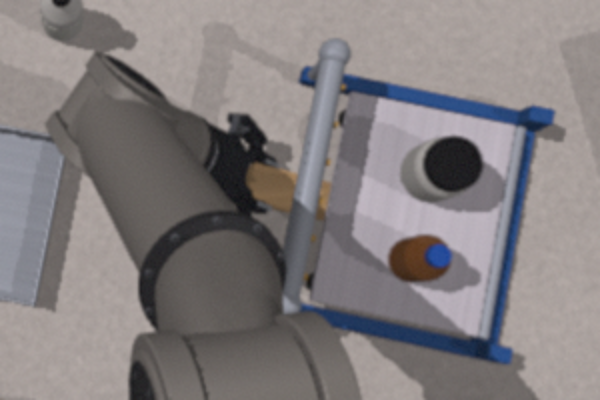

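Tug 1 moved the wedge about 15 mm. The jar and bottle are standing at zoom (448,165) and (420,258), undisturbed. Continuing.

Request:
jog_arm:
  deltas:
    - [0.0004,0.00196,-0.0005,0,0,0,0.3]
    - [0.0004,0.00196,0,0,0,0,0.3]
    - [0.0004,0.00196,0,0,0,0,0.3]
    - [0.0004,0.00196,0,0,0,0,0.3]
    - [0.0004,0.00196,0,0,0,0,0.3]
    - [0.0004,0.00196,0,0,0,0,0.3]
    - [0.0004,0.00196,0,0,0,0,0.3]
    - [0.0004,0.00196,0,0,0,0,0.3]
    - [0.0004,0.00196,0,0,0,0,0.3]
    - [0.0004,0.00196,0,0,0,0,0.3]

```text
t: 7.65
eef_pos: [0.5992, -0.1485, 0.0341]
tool_rot: [0.218, 0.727, 0.594, -0.268]
contact_force: [-2.4, -11.5, -5.5]
gripper_width: 0.514
grasp_force: 72.8
```

Request:
jog_arm:
  deltas:
    - [0,0,0,0,0,0,0.3]
    - [0,0,0,0,0,0,0.3]
    - [0,0,0,0,0,0,0.3]
    - [0,0,0,0,0,0,0.3]
    - [0,0,0,0,0,0,0.3]
    - [0,0,0,0,0,0,0.3]

```text
t: 8.25
eef_pos: [0.5992, -0.1481, 0.034]
tool_rot: [0.218, 0.727, 0.594, -0.268]
contact_force: [-2.8, -10.7, -4.8]
gripper_width: 0.511
grasp_force: 73.0
```

Request:
jog_arm:
  deltas:
    - [0.0004,0.00196,0,0,0,0,0.3]
    - [0.0004,0.00196,0,0,0,0,0.3]
    - [0.0004,0.00196,0,0,0,0,0.3]
    - [0.0004,0.00196,0,0,0,0,0.3]
    - [0.0004,0.00196,0,0,0,0,0.3]
    - [0.0004,0.00196,0,0,0,0,0.3]
    - [0.0004,0.00196,0,0,0,0,0.3]
    - [0.0004,0.00196,0,0,0,0,0.3]
    - [0.0004,0.00196,0,0,0,0,0.3]
    - [0.0004,0.00196,0,0,0,0,0.3]

```text
t: 9.25
eef_pos: [0.6032, -0.129, 0.034]
tool_rot: [0.218, 0.727, 0.594, -0.268]
contact_force: [-3.6, -11.9, -4.7]
gripper_width: 0.511
grasp_force: 72.8
```

Request:
jog_arm:
  deltas:
    - [0,0,0,0,0,0,0.3]
    - [0,0,0,0,0,0,0.3]
    - [0,0,0,0,0,0,0.3]
    - [0,0,0,0,0,0,0.3]
    - [0,0,0,0,0,0,0.3]
    - [0,0,0,0,0,0,0.3]

```text
t: 9.85
eef_pos: [0.6033, -0.1286, 0.034]
tool_rot: [0.218, 0.727, 0.594, -0.268]
contact_force: [-2.6, -10.3, -4.0]
gripper_width: 0.509
grasp_force: 72.9
```

Going steadily, about 54 mm drawn. Continuing.

Request:
jog_arm:
  deltas:
    - [0.0004,0.00196,0,0,0,0,0.3]
    - [0.0004,0.00196,0,0,0,0,0.3]
    - [0.0004,0.00196,0,0,0,0,0.3]
    - [0.0004,0.00196,0,0,0,0,0.3]
    - [0.0004,0.00196,0,0,0,0,0.3]
    - [0.0004,0.00196,0,0,0,0,0.3]
    - [0.0004,0.00196,0,0,0,0,0.3]
    - [0.0004,0.00196,0,0,0,0,0.3]
    - [0.0004,0.00196,0,0,0,0,0.3]
    - [0.0004,0.00196,0,0,0,0,0.3]

```text
t: 10.85
eef_pos: [0.6073, -0.1095, 0.034]
tool_rot: [0.218, 0.727, 0.594, -0.268]
contact_force: [-2.4, -12.3, -4.5]
gripper_width: 0.513
grasp_force: 72.8
```

Request:
jog_arm:
  deltas:
    - [0,0,0,0,0,0,0.3]
    - [0,0,0,0,0,0,0.3]
    - [0,0,0,0,0,0,0.3]
    - [0,0,0,0,0,0,0.3]
    - [0,0,0,0,0,0,0.3]
    - [0,0,0,0,0,0,0.3]

```text
t: 11.45
eef_pos: [0.6074, -0.1091, 0.034]
tool_rot: [0.218, 0.727, 0.594, -0.268]
contact_force: [-2.1, -10.8, -3.2]
gripper_width: 0.51
grasp_force: 73.0
```

Request:
jog_arm:
  deltas:
    - [0.0004,0.00196,0,0,0,0,0.3]
    - [0.0004,0.00196,0,0,0,0,0.3]
    - [0.0004,0.00196,0,0,0,0,0.3]
    - [0.0004,0.00196,0,0,0,0,0.3]
    - [0.0004,0.00196,0,0,0,0,0.3]
    - [0.0004,0.00196,0,0,0,0,0.3]
    - [0.0004,0.00196,0,0,0,0,0.3]
    - [0.0004,0.00196,0,0,0,0,0.3]
    - [0.0004,0.00196,0,0,0,0,0.3]
    - [0.0004,0.00196,0,0,0,0,0.3]

```text
t: 12.45
eef_pos: [0.6132, -0.0848, 0.034]
tool_rot: [0.217, 0.726, 0.596, -0.265]
contact_force: [0.3, -0.9, 1.5]
gripper_width: 0.513
grasp_force: 73.9
```

Request:
jog_arm:
  deltas:
    - [0,0,0,0,0,0,0.3]
    - [0,0,0,0,0,0,0.3]
    - [0,0,0,0,0,0,0.3]
    - [0,0,0,0,0,0,0.3]
    - [0,0,0,0,0,0,0.3]
    - [0,0,0,0,0,0,0.3]

```text
t: 13.05
eef_pos: [0.6133, -0.0845, 0.034]
tool_rot: [0.217, 0.727, 0.596, -0.264]
contact_force: [0.5, 2.8, 5.0]
gripper_width: 0.513
grasp_force: 74.4
```

Request:
jog_arm:
  deltas:
    - [0.0004,0.00196,0,0,0,0,0.3]
    - [0.0004,0.00196,0,0,0,0,0.3]
    - [0.0004,0.00196,0,0,0,0,0.3]
    - [0.0004,0.00196,0,0,0,0,0.3]
    - [0.0004,0.00196,0,0,0,0,0.3]
    - [0.0004,0.00196,0,0,0,0,0.3]
    - [0.0004,0.00196,0,0,0,0,0.3]
    - [0.0004,0.00196,0,0,0,0,0.3]
    - [0.0004,0.00196,0,0,0,0,0.3]
    - [0.0004,0.00196,0,0,0,0,0.3]

```text
t: 14.05
eef_pos: [0.617, -0.0657, 0.034]
tool_rot: [0.217, 0.727, 0.596, -0.265]
contact_force: [-0.1, -4.2, 4.6]
gripper_width: 0.512
grasp_force: 74.3
```

Request:
jog_arm:
  deltas:
    - [0,0,0,0,0,0,0.3]
    - [0,0,0,0,0,0,0.3]
    - [0,0,0,0,0,0,0.3]
    - [0,0,0,0,0,0,0.3]
    - [0,0,0,0,0,0,0.3]
    - [0,0,0,0,0,0,0.3]

```text
t: 14.65
eef_pos: [0.6171, -0.0652, 0.034]
tool_rot: [0.217, 0.726, 0.596, -0.265]
contact_force: [-0.5, -2.2, 4.9]
gripper_width: 0.518
grasp_force: 74.2
```

The force dropped at about 90 mm, which is the plate coming down. About 118 mm is now drawn, so the tip is clear. I'll check the plate by picture while drawing the wedge out past the pipe.

Request:
jog_arm:
  deltas:
    - [0.0016,0.0078,0,0,0,0,0.3]
    - [0.0016,0.0078,0,0,0,0,0.3]
    - [0.0016,0.0078,0.002,0,0,0,0.3]
    - [0.0016,0.0078,0.002,0,0,0,0.3]
    - [0.0016,0.0078,0.002,0,0,0,0.3]
    - [0.0016,0.0078,0.002,0,0,0,0.3]
    - [0.0016,0.0078,0.002,0,0,0,0.3]
    - [0.0016,0.0078,0.002,0,0,0,0.3]
    - [0.0016,0.0078,0.002,0,0,0,0.3]
    - [0.0016,0.0078,0.002,0,0,0,0.3]

```text
t: 15.65
eef_pos: [0.6331, 0.0132, 0.05]
tool_rot: [0.217, 0.727, 0.596, -0.265]
contact_force: [-0.2, -0.3, -1.3]
gripper_width: 0.514
grasp_force: 74.0
```

```bash
python3 - <<'E'
from h import *
w=cam("top")["img"][120:350,60:580]; s=cam("scene")["img"][200:360,90:490]
w=cv2.resize(w,(640,283)); s=cv2.resize(s,(640,256))
cv2.imwrite("pics/c3.png",np.vstack([w,s])[...,::-1])
o=bot.get_obs(); print(o["eef_pos"],o["contact_force"],o["q"].round(2))
E
```

```text
[0.63341171 0.01454097 0.04999281] [ 0.56350624  0.35374483 -0.77953861] [-0.19  0.85 -0.3   1.61  0.8   1.31 -1.09]
```

View pics/c3.png

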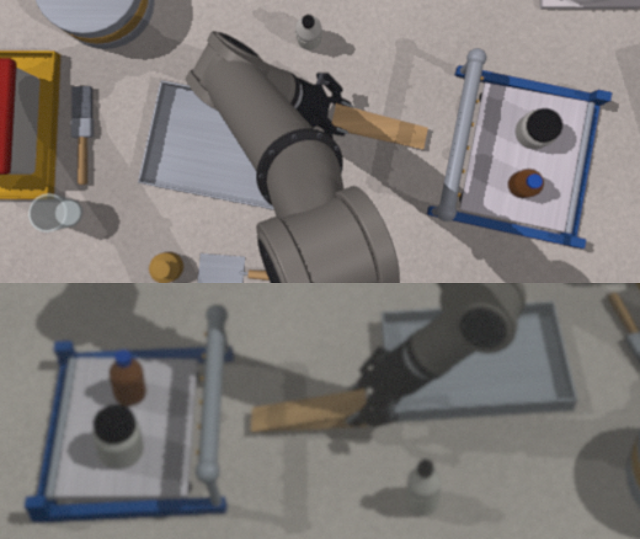

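The plate is down on its feet and the jar and bottle are standing. The wedge is clear of the pipe, with its tip at zoom (428,137) in the top view. Lifting, with a shift away from the reagent bottle, and then over to the tray.

Request:
jog_arm:
  deltas:
    - [-0.006,0,0.013,0,0,0,0.3]
    - [-0.006,0,0.013,0,0,0,0.3]
    - [-0.006,0,0.013,0,0,0,0.3]
    - [-0.006,0,0.013,0,0,0,0.3]
    - [-0.006,0,0.013,0,0,0,0.3]
    - [-0.001,0.01,0,0,0,0,0.3]
    - [-0.001,0.02,0,0,0,0,0.3]
    - [-0.001,0.02,0,0,0,0,0.3]
    - [-0.001,0.02,0,0,0,0,0.3]
    - [-0.001,0.02,0,0,0,0,0.3]

```text
t: 16.75
eef_pos: [0.5975, 0.1055, 0.1141]
tool_rot: [0.217, 0.726, 0.597, -0.265]
contact_force: [-0.3, 0.2, -0.6]
gripper_width: 0.514
grasp_force: 74.0
```

Request:
jog_arm:
  deltas:
    - [-0.001,0.02,0,0,0,0,0.3]
    - [-0.001,0.02,0,0,0,0,0.3]
    - [-0.001,0.02,0,0,0,0,0.3]
    - [-0.001,0.02,0,0,0,0,0.3]
    - [-0.001,0.02,0,0,0,0,0.3]
    - [-0.001,0.02,0,0,0,0,0.3]
    - [-0.001,0.02,0,0,0,0,0.3]
    - [-0.001,0.02,0,0,0,0,0.3]
    - [-0.001,0.02,0,0,0,0,0.3]
    - [0,0.004,0,0,0,0,0.3]

```text
t: 17.75
eef_pos: [0.5878, 0.2904, 0.1144]
tool_rot: [0.216, 0.726, 0.597, -0.264]
contact_force: [-0.1, 1.1, -1.8]
gripper_width: 0.514
grasp_force: 74.0
```

```bash
python3 - <<'E'
from h import *
w=cam("top")["img"][120:350,60:580]; s=cam("scene")["img"][180:340,200:600]
w=cv2.resize(w,(640,283)); s=cv2.resize(s,(640,256))
cv2.imwrite("pics/c4.png",np.vstack([w,s])[...,::-1])
o=bot.get_obs(); print(o["t"],o["eef_pos"],o["contact_force"],o["q"].round(2))
E
```

```text
17.85 [0.58863527 0.28756171 0.11453123] [ 0.12780401  0.07882437 -1.04708815] [-0.51  0.9  -0.39  1.34  0.62  1.63 -1.24]
```

View pics/c4.png

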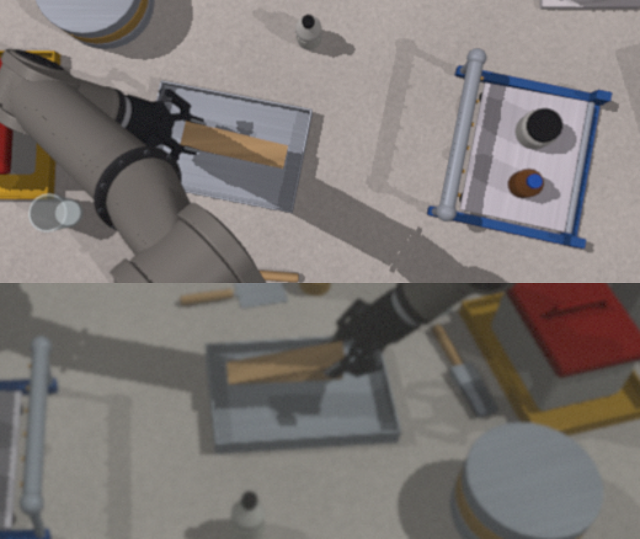

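The wedge hangs over the tray interior, from (180,140) to (287,155) in the top zoom. The wrist is near the red box, so I'll check the box's height before lowering.

```bash
python3 - <<'E'
from h import *
t=np.load("top0.npy",allow_pickle=True).item(); s=np.load("scene0.npy",allow_pickle=True).item()
for a,b in(((70,168),(547,235)),((68,262),(517,183))):
    d1=ray(t,[a])[0];d2=ray(s,[b])[0];e1,e2=np.array(t["eye"]),np.array(s["eye"])
    k=np.linalg.lstsq(np.c_[d1,-d2],e2-e1,rcond=None)[0]; print((e1+k[0]*d1).round(3),(e2+k[1]*d2).round(3))
c=np.load("w1.npy",allow_pickle=True).item()
# wedge now in top view
T=cam("top"); h=cv2.cvtColor(T["img"],cv2.COLOR_RGB2HSV); m=cv2.inRange(h,(8,70,90),(25,255,255)); z=np.zeros_like(m); z[215:265,195:310]=m[215:265,195:310]
n,l,st,ce=cv2.connectedComponentsWithStats(z); i=1+st[1:,4].argmax(); p=np.argwhere(l==i)[:,::-1].astype(np.float32)
b=cv2.boxPoints(cv2.minAreaRect(p)); print(onplane(T,b,.09).round(3).tolist())
# arm outline left extent: columns where image differs from initial, near the wrist
d=(np.abs(T["img"].astype(int)-t["img"]).sum(2)>60).astype(np.uint8); d=cv2.morphologyEx(d,cv2.MORPH_OPEN,np.ones((5,5)))
print([(r,int(np.flatnonzero(d[r])[0])) for r in range(150,300,15) if d[r].any()])
E
```

```text
[0.723 0.616 0.138] [0.723 0.611 0.136]
[0.514 0.631 0.094] [0.515 0.64  0.098]
[[0.573, 0.314, 0.09], [0.619, 0.304, 0.09], [0.574, 0.11, 0.09], [0.528, 0.12, 0.09]]
[(165, 63), (180, 59), (195, 52), (210, 51), (225, 91), (240, 97), (255, 137), (270, 136), (285, 137)]
```

Box top is at about 0.14 or lower with y ≥ 0.61, and the wrist stays at y < 0.58, so it clears. The wedge centre is at about (0.573, 0.212), inside the tray. Lowering gently.

Request:
jog_arm:
  deltas:
    - [0,0,-0.008,0,0,0,0.3]
    - [0,0,-0.008,0,0,0,0.3]
    - [0,0,-0.008,0,0,0,0.3]
    - [0,0,-0.008,0,0,0,0.3]
    - [0,0,-0.008,0,0,0,0.3]
    - [0,0,-0.008,0,0,0,0.3]
    - [0,0,-0.008,0,0,0,0.3]
    - [0,0,-0.006,0,0,0,0.3]
    - [0,0,-0.004,0,0,0,0.3]
    - [0,0,-0.003,0,0,0,0.3]

```text
t: 18.9
eef_pos: [0.5889, 0.2866, 0.0454]
tool_rot: [0.217, 0.726, 0.596, -0.265]
contact_force: [-0.8, -0.5, -1.6]
gripper_width: 0.51
grasp_force: 74.0
```

Request:
jog_arm:
  deltas:
    - [0,0,-0.001,0,0,0,0.3]
    - [0,0,-0.001,0,0,0,0.3]
    - [0,0,-0.001,0,0,0,0.3]
    - [0,0,-0.001,0,0,0,0.3]
    - [0,0,-0.001,0,0,0,0.3]
    - [0,0,-0.001,0,0,0,0.3]
    - [0,0,0,0,0,0,0.3]
    - [0,0,0,0,0,0,0.3]

```text
t: 19.7
eef_pos: [0.5889, 0.2865, 0.0398]
tool_rot: [0.217, 0.727, 0.596, -0.265]
contact_force: [-0.1, 0.4, -1.5]
gripper_width: 0.515
grasp_force: 74.0
```

Request:
jog_arm:
  deltas:
    - [0,0,-0.0005,0,0,0,0.3]
    - [0,0,-0.0005,0,0,0,0.3]
    - [0,0,-0.0005,0,0,0,0.3]
    - [0,0,-0.0005,0,0,0,0.3]
    - [0,0,0,0,0,0,0.3]
    - [0,0,0,0,0,0,0.3]

```text
t: 20.3
eef_pos: [0.589, 0.2865, 0.0381]
tool_rot: [0.217, 0.727, 0.596, -0.265]
contact_force: [-0.4, 0.4, 3.0]
gripper_width: 0.513
grasp_force: 74.2
```

```bash
python3 - <<'E'
from h import *
c=cam("wrist"); cv2.imwrite("pics/w5.png",c["img"][...,::-1]); o=bot.get_obs(); print(o["t"],o["eef_pos"],o["contact_force"],o["torque"])
E
```

```text
20.35 [0.58894536 0.28654171 0.03808161] [-0.49216886 -0.47360779  1.12930178] [ 0.53227031  0.04330252 -0.11879565]
```

View pics/w5.png

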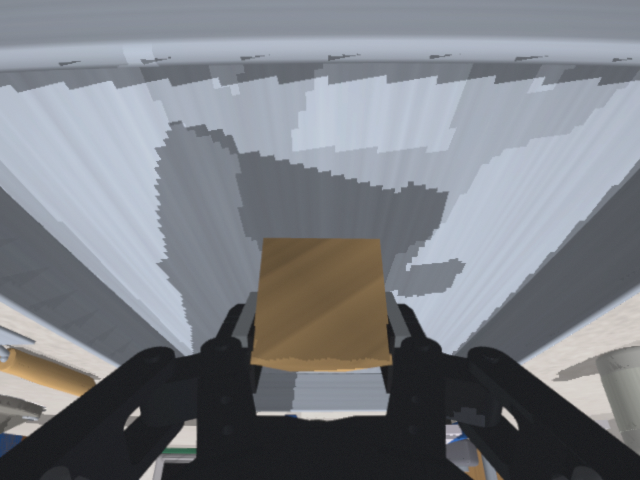

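The butt looks the same in the jaws as it did on the table. At TCP height 0.038 the load has gone off (table height plus 4 mm), so the wedge is on the tray floor. Releasing and backing out along the fingers.

Request:
jog_arm:
  deltas:
    - [0,0,-0.0003,0,0,0,0.52]
    - [0,0,0,0,0,0,0.56]
    - [0,0,0,0,0,0,0.62]
    - [0,0,0,0,0,0,0.7]
    - [0,0,0,0,0,0,0.8]
    - [0,0,0,0,0,0,0.9]
    - [0,0,0,0,0,0,0.9]
  newtons: 20

```text
t: 21.05
eef_pos: [0.5889, 0.2865, 0.0375]
tool_rot: [0.217, 0.727, 0.596, -0.265]
contact_force: [-0.8, 0.5, 0.3]
gripper_width: 0.9
grasp_force: 0.0
```

Request:
jog_arm:
  deltas:
    - [0.0005,0.0025,0.003,0,0,0,0.9]
    - [0.001,0.005,0.006,0,0,0,0.9]
    - [0.002,0.01,0.012,0,0,0,0.9]
    - [0.002,0.01,0.012,0,0,0,0.9]
    - [0.002,0.01,0.012,0,0,0,0.9]
    - [0,0.005,0.025,0,0,0,0.9]
    - [0,0,0.03,0,0,0,0.9]
    - [0,0,0.03,0,0,0,0.9]
    - [0,0,0.03,0,0,0,0.9]
    - [0,0,0,0,0,0,0.9]

```text
t: 22.05
eef_pos: [0.5978, 0.3315, 0.2036]
tool_rot: [0.217, 0.728, 0.596, -0.26]
contact_force: [0.7, 1.4, 1.1]
gripper_width: 0.901
grasp_force: 0.0
```

```bash
python3 - <<'E'
from h import *
w=cam("top")["img"][120:350,60:580]; s=cam("scene")["img"][180:340,90:490]
w=cv2.resize(w,(640,283)); s=cv2.resize(s,(640,256))
cv2.imwrite("pics/c6.png",np.vstack([w,s])[...,::-1]); o=bot.get_obs(); print(o["t"],o["eef_pos"],o["contact_force"])
E
```

```text
22.15 [0.59665247 0.3301769  0.19903811] [-0.00471454 -0.37750319  0.0716526 ]
```

View pics/c6.png

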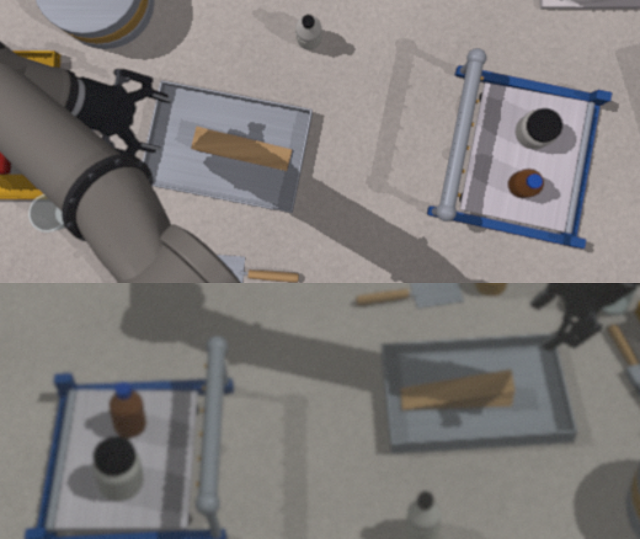

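The wedge lies flat inside the tray, from (192,140) to (290,157) in the top zoom. The plate is down, everything is standing, and the arm is free.

```bash
python3 -c "
from station import bot
print(bot.hand_in())"
```

```text
the job is handed in; nothing more can be done
None
```

The job is handed in: the plate came down as the wedge was drawn out in six slow tugs, the jar and bottle are still standing, and the wedge lies flat in the tray, all by about 22 s of the 53 s limit.

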